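# Clamp the glued filter in the one-hand bar clamp

### The arm

A 7-joint arm with a two-finger parallel gripper is mounted at the origin on the work surface. World frame = base frame: x ahead of the robot, y to its left, z up, the work surface at z = 0. Lengths are in m, angles in rad, forces in N, time in s.
With the tool pointing down it reaches from about 0.425 to 1.025 m from the base axis. Payload 9.4 kg.
Tool frame: the origin (TCP) lies at the very end of the fingers, on their centre line; the grasp point (between the pads) lies 19 mm behind it; z points along the fingers, y is the line along which they close (so a half turn about z gives the same grasp; the last joint's range is limited). The gripper opens to 85 mm and grips with 20 to 120 N. Pads are 22 mm wide; open, the fingers measure 114 mm over their backs; the gripper's body (76 mm by 85 mm) begins 54 mm behind the grasp point. The pads swing forward as they close: fully open they stand 13 mm farther back than shut.
Start: joints at [1.136, 0.599, -0.003, 1.599, 0.002, 0.943, -0.08], TCP at [0.254, -0.679, 0.231] pointing down, gripper open.
Joint ranges: [-2.57, 2.57], [-0.35, 1.97], [-1.29, 1.29], [0.11, 2.56], [-1.05, 4.19], [0.11, 1.86], [-2.63, 2.63]. Speed limits (rad/s): [2.22, 2.22, 3.01, 3.01, 3.14, 3.14, 3.14].

### API

Orientations are given as a rotation vector (axis times angle).
In Python, from workcell import bot, grab_frame, camera_model gives the robot as it stands.
- The arm moves only by the tool move_arm, never from a script. Its argument "commands" is a list of rows, each an object with "grip": the closure, from 0 (fully open) to 1 (shut); "offset": the shift along the world's x, y, z in mm, a list of three; "roll": the turn about the world's z in degrees. In form: [{"grip": grip, "offset": [tx, ty, tz], "roll": roll}, ...]. A call has 1 to 12 rows; each row is the pose to reach, as a shift and turn from the pose commanded when the call began; what a row does not reach only later rows make up. A row lasts 1/8 s, in which the tool goes at most 62.5 mm and 10.7 degrees, less where a joint would pass 70% of its speed; a pose out of reach is approached as far as the arm can. A call with a gripper value outside its range is refused whole. The fingers move at their own pace and stop on an object; the grip force is fixed at half the most. Time passes only in rows, so rows that repeat a pose let the fingers close. It gives the time, the measured TCP pose, the force, the opening and the grip force at its end, in the units of the state.
- bot.observe(): the state, without advancing time (a new reading comes with each control period).
- grab_frame(name): name is "scene" or "top"; returns (picture, depth): 384x512x3 uint8, blue, green, red; 384x512 float32, m along the optical axis (not along the pixel's ray), 0 where there is no reading.
- camera_model(name): a dict with "mtx" (3x3 intrinsics, pixels), "R" (3x3) and "t" (3): a world point X has camera coordinates R X + t. Camera axes: x right, y down, z forward; pixel columns grow to the right and rows downward; lengths in m; the calibration is good to about 2 mm. A picture is of the moment at which its call begins. camera_model takes no time and is no camera call.
- bot.hand_in(): hands the job in; it is judged then, once.
The state is a dict: "time": time; "q": joint angles; "dq": joint speeds; "joint_efforts": joint torques, N m; "ee_pos": TCP position; "orientation": TCP orientation; "wrist_force": force on the tool from outside, world axes, zero at the start; "moment": the same for the moment, N m; "width": finger opening in m; "grasp_force": force on a finger pad.
Only numpy, scipy, OpenCV 4.12 (cv2) and the standard library are available. Lean on these libraries where they do the work, as an engineer would, in place of code of your own. Each camera call takes 0.05 s, during which the arm holds its last target. There are 200 camera calls.

### The job

The grey pleated filter's frame has just been glued: lay it flat on the clamp's board between the two jaws, lengthways along the bar, let go of it, and then squeeze the clamp's trigger again and again until the sliding jaw holds the filter firmly end to end, with about 14 newtons, never so hard that the frame cracks (over 24 newtons). Move the sliding jaw only with the trigger, let the trigger go at the end with the filter still gripped, and leave the other things where they are.

Things in the scene. Friction and masses are not known exactly. Their poses are not given: they have to be found in the camera images.
- clamp: One-hand bar clamp lying on its side, fixed on a plywood board (245 x 255 mm, top at z 12 mm); place and yaw vary. Origin on the counter under the bar, z up. Steel bar 18 mm wide along clamp y at x = 0, top 38 mm up, its rear end at y -155 mm, moving to -210 as the jaw closes. Black housing x -30 to 66, y -145 to -62 mm, top 60 mm. Handle and trigger lie on the -x side, the jaws on the +x side.
- handle_mid (a point): Middle of the fixed handle beside the trigger: clamp x -68, y -130, z 36 mm. The handle is 16 mm thick in y, 30 mm high (z 21 to 51), and runs along clamp x from -25 to -110 mm. Handle and released trigger together measure 61 mm over their outer faces, with a 33 mm gap between them.
- clamp_bed (a point): Point on top of the board between the jaws, in the middle of their width: clamp x 75, y -10, z 12 mm; its axes are the clamp's. The filter's middle belongs over it, within about 12 mm in x and 4 mm in y when laid down (the closing jaw pushes the filter along -y up to the fixed jaw).
- anvil: Fixed jaw: origin at the middle of its rubber face, at clamp x 75, y -55, z 35 mm; the face looks to clamp +y and is 60 mm wide in x, 36 mm high; top of the jaw 56 mm above the counter.
- jaw: Sliding jaw with the bar. Origin on clamp x 75, z 35 mm, at the pad's face when its threaded stub is fully in. The rubber pad (60 mm wide in x, 36 mm high) faces clamp -y, towards the fixed jaw; it is screwed out 0 to 10 mm beyond this origin, differently each time and not reported. It is springy, 1 mm per 6 N. Jaw behind the pad: 22 mm thick, clamp x -13 to 107 mm, top 55 mm up.
- jaw_travel (a joint): Travel of the sliding jaw towards the fixed jaw, m; starts at 0 to 0.010. At 0 its origin stands 115 mm from the fixed jaw's face; so the pad begins to press an 80 mm filter at a travel of 0.025 to 0.035, depending on how far the pad is screwed out. It stays where it is left (drags with 26 N).
- trigger_angle (a joint): Trigger lever angle, rad: 0 released, 0.20 fully squeezed (hard stop); a spring brings it back. Upright pivot at clamp x 60, y -83 mm; squeezing turns it counter-clockwise seen from above. A full stroke drives the jaw 4 to 9 mm; up to 4 mm (at the jaw) is slack before the pawl catches a tooth. Jaw and clamping force stay when it is released.
- trigger_press (a point): Middle of the trigger's outer face (away from the handle), where to press towards clamp -y: at rest clamp x -68, y -77, z 36 mm; 25 mm travel. Trigger 12 mm thick, z 22 to 50 mm, clamp x -30 to -100. Pressed here it takes about 2.5 N alone, 11 to 13.5 N while driving the jaw freely, plus 1 N per 2.6 N of clamping (about 17 N for a 14 N grip).
- filter: Grey pleated filter cassette, 54 x 80 x 44 mm (own x, y, z; pleats on top), 100 to 210 g; origin at the middle of its underside. Starts lying flat on the counter at one of two places, any yaw. To be clamped with its long y axis along the clamp's y, either way round.
- dust_bin: Bystander: clear cup-shaped dust bin, 68 mm across, 85 mm tall, loose.
- bowl: Bystander: stainless steel bowl, 110 mm across, 50 mm tall, loose.
- brush_roll: Bystander: white brush roll, 44 mm thick, 220 mm long, lying on the far side.
- glue_bottle: Bystander: white glue bottle, 48 mm across, 120 mm tall.
- foam_filter: Bystander: round grey foam puck, 72 mm across, 30 mm tall.
- screwdriver: Bystander: screwdriver lying on the counter.
Not all that is in view belongs to the job. Leave any blue or pink look-alike of the filter alone.

How it is judged:
On the way, in this order (a step that is already met when the one before it is completed fails the run):
1. the filter lies flat on the board between the jaws, lengthways along the bar, let go and not yet gripped (x of filter in the frame of clamp between 0.055 and 0.095 m and y of filter in the frame of clamp between -0.025 and 0.02 m and z of filter in the frame of clamp below 0.016 m and angle between the y axis of filter and the y axis of clamp, either way round below 0.2 rad and angle between filter's own z axis and vertical below 0.1 rad and contact force between filter and jaw below 1 N and contact force between the fingers and filter below 0.3 N), for 0.2 s.
2. the sliding jaw grips the filter against the fixed jaw with 8 to 24 N (contact force between filter and anvil above 8 N and contact force between filter and jaw above 8 N), for 0.2 s.
At the end, for the whole second after the job is handed in: The filter lies flat on the board, long axis along the bar within 0.1 rad and its middle within 20 mm of the jaws' middle in clamp x, held between both jaws with 8 to 24 N, at rest, and the trigger is released (below 0.03 rad) (all of step 2 and contact force between filter and anvil below 24 N and x of filter in the frame of clamp between 0.055 and 0.095 m and z of filter in the frame of clamp below 0.018 m and angle between the y axis of filter and the y axis of clamp, either way round below 0.1 rad and angle between filter's own z axis and vertical below 0.1 rad and value of joint trigger_angle below 0.03 rad and linear speed of filter below 0.01 m/s); the robot touches nothing.
It fails at once if the filter frame is cracked: pressed against a jaw with more than 24 N (contact force between filter and anvil above 24 N or contact force between filter and jaw above 24 N).
It fails at once if the sliding jaw is pushed by the robot directly (over 5 N) instead of by its trigger (contact force between any of the fingers, the arm and jaw above 5 N).
It fails at once if a bystander is moved by more than 30 mm (distance of any of dust_bin, bowl, brush_roll, glue_bottle, foam_filter, screwdriver from where it was at the start of the episode above 0.03 m).
It also fails if it takes over 64 s, if anything falls off the work surface, if the arm or the gripper's body presses on something with over 40 N, if the wrist force passes 120 N, or if a joint passes its speed limit or range.

## Working session

There is one attempt and no reset: what is moved stays moved. The work goes in short steps, Python scripts to look and compute and a tool call to move; the robot and the scene stay as the last step left them, time stands still between calls to the robot, and variables do not carry over. Pictures are saved under pics/ and viewed, at most 10 in all, crops included, and the job is handed in when it is done.

Besides the shell and the picture viewer there is one more tool, called after ">>>" as name([rows], argument=value, ...), one row to a line, values as JSON. move_arm: Moves the arm, as the interface text tells. Its arguments: {"type":"object","properties":{"commands":{"type":"array","items":{"type":"object","properties":{"grip":{"type":"number"},"offset":{"type":"array","items":{"type":"number"}},"roll":{"type":"number"}}}}},"required":["commands"]}

```bash
mkdir -p pics
cat > h.py <<'E'
import numpy as np, cv2
from workcell import bot, grab_frame, camera_model
def grab(n):
    p,d=grab_frame(n); return p,d
def cloud(n,d):
    c=camera_model(n); K,R,t=map(np.array,(c["mtx"],c["R"],c["t"]))
    v,u=np.mgrid[0:d.shape[0],0:d.shape[1]]
    P=np.stack([(u-K[0,2])/K[0,0]*d,(v-K[1,2])/K[1,1]*d,d],-1)
    return (P-t.ravel())@R
E
python3 - <<'E'
from h import *
for n in("top","scene"):
    p,d=grab(n); np.savez(f"{n}0.npz",p=p,d=d); cv2.imwrite(f"pics/{n}0.png",cv2.resize(p,(800,600)))
    c=camera_model(n); print(n,-np.array(c["R"]).T@np.ravel(c["t"]))
print(bot.observe())
E
```

```text
top [0.34721386 0.13138729 0.90001874]
scene [1.30178088 0.4171706  0.66630567]
{'time': 0.1, 'q': array([ 1.13629884,  0.60004208, -0.00252456,  1.60007509,  0.00176935,
        0.94290293, -0.07979268]), 'dq': array([-0.00028925, -0.00095772, -0.00041921, -0.00165556, -0.00099648,
        0.0008712 ,  0.00028837]), 'joint_efforts': array([ 7.75337132e-03, -7.77982163e+01,  1.57034431e+00, -2.58622992e+01,
        1.25853447e-02,  5.45673771e-03,  4.90282810e-05]), 'ee_pos': array([ 0.25373433, -0.67868312,  0.23049677]), 'orientation': array([-3.09008996e+00, -5.58838780e-01,  5.79817247e-04]), 'wrist_force': array([-0.13110845,  0.17621391,  0.20151708]), 'moment': array([ 0.00920044,  0.07521129, -0.00840188]), 'grasp_force': 0.0, 'width': 0.0852525515202585}
```

View pics/top0.png

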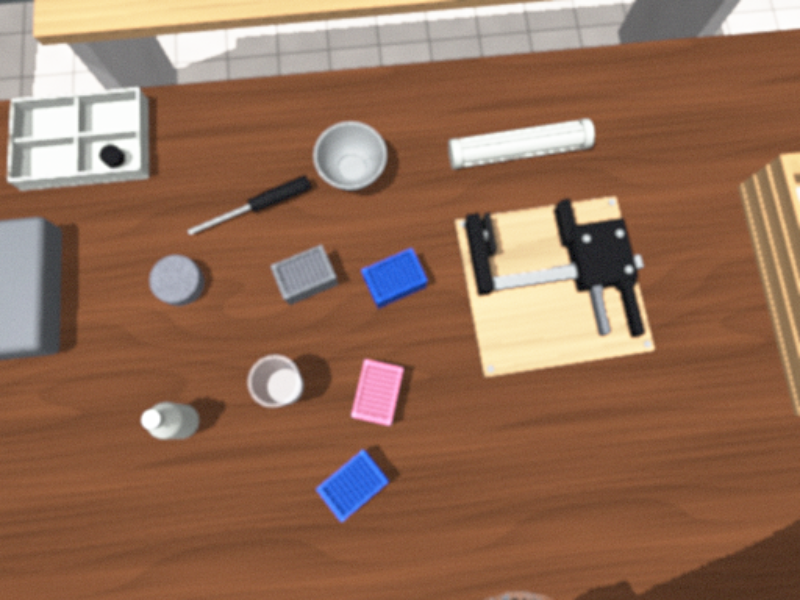

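View pics/scene0.png

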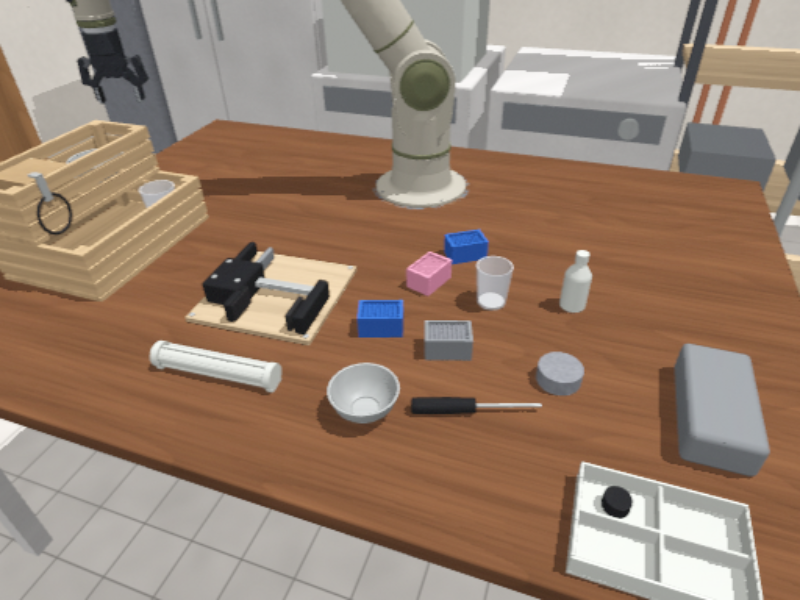

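Grey filter candidates in the top view are the pleated rectangle (305,273), the round puck (177,280) and the big grey block (25,288). The pleated 54x80 rectangle fits the description. The blue ones (395,277) and (352,485) and the pink one (378,392) are look-alikes. Next I'll measure it and check an enlarged crop.

Run:
```python
from h import *
z=np.load("top0.npz"); p,d=z["p"],z["d"]; P=cloud("top",d)
s=.64
# filter: top surface
m=np.zeros(d.shape,bool); m[150:200,168:220]=1
def rect(Q):
    c,wh,a=cv2.minAreaRect((Q[:,:2]*1000).astype(np.float32)); return np.round(c,1),np.round(wh,1),round(a,1)
q=P[m&(P[...,2]>.034)&(P[...,2]<.06)]; print("filter",len(q),rect(q),np.percentile(q[:,2],[5,50,95]))
# board: z 6..18, yellow
m[:]=0; m[120:245,285:425]=1
hsv=cv2.cvtColor(p,cv2.COLOR_BGR2HSV)
q=P[m&(P[...,2]>.007)&(P[...,2]<.018)]; print("board",len(q),rect(q),np.median(q[:,2]))
for lo,hi in((.05,.058),(.058,.07)):
    k=m&(P[...,2]>lo)&(P[...,2]<hi)
    n,l,st,c=cv2.connectedComponentsWithStats(k.astype(np.uint8))
    for i in range(1,n):
        if st[i,4]>40: print(lo,st[i],rect(P[l==i]))
# handle/trigger/bar points
for nm,(u,v) in dict(barL=(500,282),barR=(570,273),barEnd=(640,262),trigTip=(603,330),trigMid=(600,312),handTip=(638,332),handMid=(632,308)).items():
    print(nm,P[int(v*s),int(u*s)].round(4))
crop=np.hstack([cv2.resize(p[110:260,100:250],(400,400),interpolation=cv2.INTER_CUBIC),cv2.resize(p[115:250,282:417],(400,400),interpolation=cv2.INTER_CUBIC)])
cv2.imwrite("pics/crop1.png",crop)
```

```text
filter 836 (array([596.8, 240.7]), array([55.2, 79.6]), 18.0) [0.03557881 0.03919919 0.04465261]
board 7087 (array([ 549.8, -128.3]), array([245.4, 255.9]), 2.8) 0.01130987782222208
0.05 [358 127  55  87 460] (array([ 557.3, -184.4]), array([220.8,  69.3]), 30.8)
0.05 [299 137  18  50 472] (array([598.1, -18.9]), array([119.2,  22.1]), 2.4)
0.05 [310 136   9  25 104] (array([627.3, -38.5]), array([58.6, 10.3]), 3.1)
0.058 [ 365  140   44   43 1073] (array([ 578.7, -196.3]), array([94.7, 81.6]), 2.0)
barL [ 0.5546 -0.0442  0.0369]
barR [ 0.5579 -0.1465  0.0381]
barEnd [ 0.5635 -0.2527  0.0383]
trigTip [ 0.467  -0.1767  0.0443]
trigMid [ 0.4934 -0.1777  0.0489]
handTip [ 0.4587 -0.2252  0.0493]
handMid [ 0.4936 -0.2241  0.0467]
```

View pics/crop1.png

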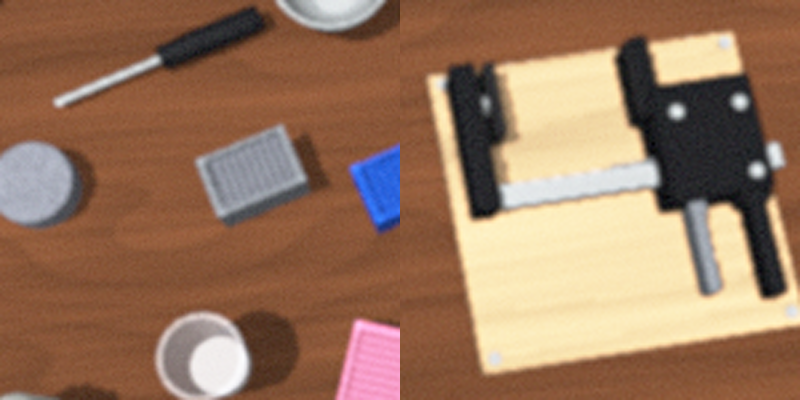

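Crop: the grey pleated filter at (252,172) is confirmed, and the clamp's jaws and trigger are clear. I'll check the box height along the path.

Run:
```python
from h import *
z=np.load("scene0.npz"); P=cloud("scene",z["d"])
m=(z["d"]>0)&(P[...,1]<-.3)&(P[...,1]>-.9)&(P[...,2]>.03)&(P[...,0]>.1)
m[:130*64//100,:]&=False if False else True
mm=np.zeros_like(m); mm[int(115*.64):int(310*.64),:int(210*.64)]=1
q=P[m&mm]; print(q.min(0),q.max(0))
for lo in np.arange(.2,.9,.1):
    k=q[(q[:,0]>lo)&(q[:,0]<lo+.1)]
    if len(k): print(lo.round(1),k[:,1].min().round(2),k[:,1].max().round(2),k[:,2].max().round(3))
```

```text
[ 0.31671339 -0.71516182  0.03004531] [ 0.68338969 -0.44260074  0.23470962]
0.3 -0.71 -0.44 0.223
0.4 -0.72 -0.44 0.223
0.5 -0.71 -0.44 0.223
0.6 -0.7 -0.44 0.235
```

>>> move_arm([
  {"grip": 0,"offset": [0,0,60],"roll": 0},
  {"grip": 0,"offset": [0,0,110],"roll": 0},
  {"grip": 0,"offset": [20,55,110],"roll": 8},
  {"grip": 0,"offset": [40,110,110],"roll": 16},
  {"grip": 0,"offset": [60,165,110],"roll": 24},
  {"grip": 0,"offset": [80,220,110],"roll": 32},
  {"grip": 0,"offset": [100,275,110],"roll": 40},
  {"grip": 0,"offset": [120,330,110],"roll": 48},
  {"grip": 0,"offset": [142,385,110],"roll": 54},
  {"grip": 0,"offset": [164,440,110],"roll": 60},
  {"grip": 0,"offset": [186,495,90],"roll": 64},
  {"grip": 0,"offset": [208,550,60],"roll": 68},
])

```text
time: 1.6
ee_pos: [0.4614, -0.1306, 0.2931]
orientation: [2.247, 2.193, 0.002]
wrist_force: [1.5, -1.3, 0.2]
width: 0.0856
grasp_force: 0.0
```

>>> move_arm([
  {"grip": 0,"offset": [20,55,-10],"roll": 4},
  {"grip": 0,"offset": [42,110,-20],"roll": 8},
  {"grip": 0,"offset": [63,165,-40],"roll": 11},
  {"grip": 0,"offset": [84,220,-80],"roll": 14},
  {"grip": 0,"offset": [105,280,-110],"roll": 17},
  {"grip": 0,"offset": [120,330,-150],"roll": 19.5},
  {"grip": 0,"offset": [135,370,-180],"roll": 19.5},
  {"grip": 0,"offset": [135,370,-190],"roll": 19.5},
  {"grip": 0,"offset": [135,370,-190],"roll": 19.5},
])

```text
time: 2.72
ee_pos: [0.5946, 0.2373, 0.1016]
orientation: [-1.845, -2.541, 0.005]
wrist_force: [0.2, -1.2, -0.5]
width: 0.0854
grasp_force: 0.0
```

Run:
```python
from h import *
from scipy.spatial.transform import Rotation as R
o=bot.observe(); y=R.from_rotvec(o["orientation"]).as_matrix()[:,1]
print(o["time"],o["ee_pos"],np.degrees(np.arctan2(y[1],y[0])),o["q"].round(2),o["wrist_force"])
p,d=grab("top"); cv2.imwrite("pics/top1.png",cv2.resize(p[60:300,60:380],(800,600)))
```

```text
2.725 [0.59456318 0.23729355 0.10156097] 18.053443896480985 [-0.17  0.69 -0.46  1.88  0.47  0.68 -0.59] [ 0.16893982 -1.19190297 -0.52779782]
```

View pics/top1.png

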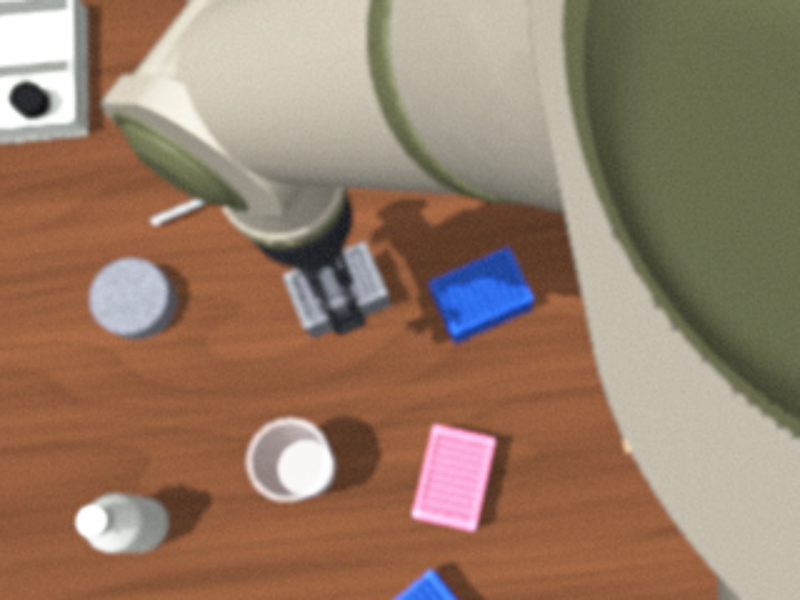

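Top view: open fingers straddle the grey filter at (335,290), aligned with its short side. Now descend and grip.

>>> move_arm([
  {"grip": 0,"offset": [2,3,-40],"roll": 0},
  {"grip": 0,"offset": [2,3,-75],"roll": 0},
  {"grip": 0,"offset": [2,3,-90],"roll": 0},
  {"grip": 0,"offset": [2,3,-90],"roll": 0},
  {"grip": 0.6,"offset": [2,3,-90],"roll": 0},
  {"grip": 0.6,"offset": [2,3,-90],"roll": 0},
  {"grip": 0.6,"offset": [2,3,-90],"roll": 0},
  {"grip": 0.6,"offset": [2,3,-90],"roll": 0},
  {"grip": 0.6,"offset": [2,3,-90],"roll": 0},
])

```text
time: 3.9
ee_pos: [0.5985, 0.2409, 0.0147]
orientation: [1.846, 2.54, 0.003]
wrist_force: [-1.0, -1.1, 7.3]
width: 0.0532
grasp_force: 63.8
```

>>> move_arm([
  {"grip": 0.6,"offset": [0,0,40],"roll": 0},
  {"grip": 0.6,"offset": [0,0,90],"roll": 0},
  {"grip": 0.6,"offset": [5,-40,110],"roll": -2},
  {"grip": 0.6,"offset": [10,-95,110],"roll": -5},
  {"grip": 0.6,"offset": [15,-150,110],"roll": -8},
  {"grip": 0.6,"offset": [20,-205,110],"roll": -11},
  {"grip": 0.6,"offset": [26,-260,110],"roll": -14},
  {"grip": 0.6,"offset": [32,-310,100],"roll": -15.5},
  {"grip": 0.6,"offset": [34,-341,80],"roll": -15.5},
  {"grip": 0.6,"offset": [34,-341,80],"roll": -15.5},
  {"grip": 0.6,"offset": [34,-341,80],"roll": -15.5},
])

```text
time: 5.28
ee_pos: [0.6318, -0.0996, 0.0937]
orientation: [2.172, 2.27, 0.001]
wrist_force: [0.3, -0.1, -0.6]
width: 0.0532
grasp_force: 63.5
```

Run:
```python
from h import *
from scipy.spatial.transform import Rotation as R
o=bot.observe(); y=R.from_rotvec(o["orientation"]).as_matrix()[:,1]
print(o["time"],o["ee_pos"],np.degrees(np.arctan2(y[1],y[0])),o["wrist_force"],o["width"])
p,d=grab("scene"); P=cloud("scene",d); np.savez("s1.npz",p=p,d=d)
cv2.imwrite("pics/scene1.png",cv2.resize(p[80:260,60:300],(800,600)))
```

```text
5.275 [ 0.6317632  -0.09955803  0.093673  ] 2.523505173381097 [ 0.26623517 -0.11987769 -0.64977488] 0.053175346083198315
```

View pics/scene1.png

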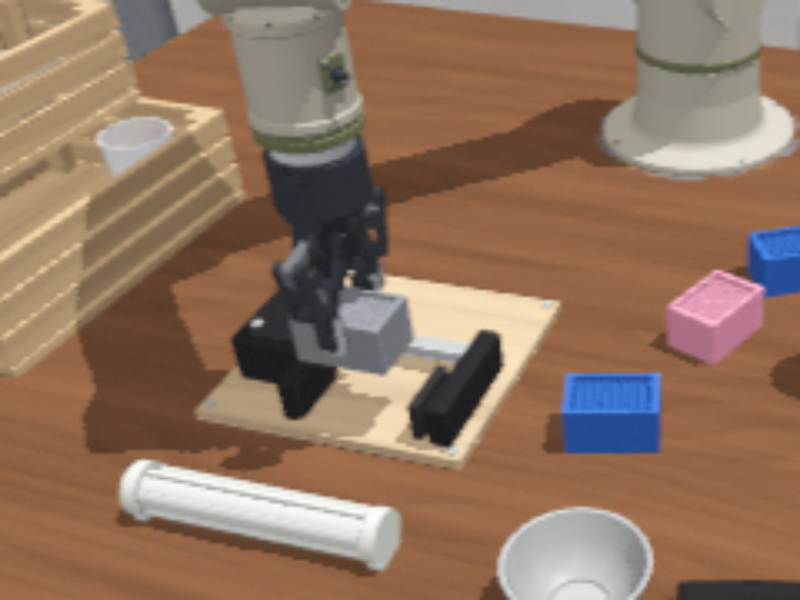

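Scene view: the filter (355,330) is held level between the fixed jaw (310,380) and the sliding jaw (460,390). Lower it.

>>> move_arm([
  {"grip": 0.6,"offset": [0,-1,-30],"roll": 0},
  {"grip": 0.6,"offset": [0,-1,-50],"roll": 0},
  {"grip": 0.6,"offset": [0,-1,-60],"roll": 0},
  {"grip": 0.6,"offset": [0,-1,-66],"roll": 0},
  {"grip": 0.6,"offset": [0,-1,-67],"roll": 0},
  {"grip": 0.6,"offset": [0,-1,-67],"roll": 0},
])

```text
time: 6.08
ee_pos: [0.6319, -0.1009, 0.0268]
orientation: [2.172, 2.269, 0.001]
wrist_force: [-1.4, 1.3, 3.4]
width: 0.0529
grasp_force: 63.9
```

Touching down (3.4 N). I'll open, rise, move aside and look.

>>> move_arm([
  {"grip": 0.3,"offset": [0,0,0],"roll": 0},
  {"grip": 0.15,"offset": [0,0,0],"roll": 0},
  {"grip": 0.1,"offset": [0,0,0],"roll": 0},
  {"grip": 0.1,"offset": [0,0,0],"roll": 0},
  {"grip": 0.1,"offset": [0,0,30],"roll": 0},
  {"grip": 0.1,"offset": [0,0,80],"roll": 0},
  {"grip": 0.1,"offset": [0,0,110],"roll": 0},
  {"grip": 1,"offset": [-50,0,120],"roll": 0},
  {"grip": 1,"offset": [-100,0,120],"roll": 0},
  {"grip": 1,"offset": [-140,-30,120],"roll": 0},
  {"grip": 1,"offset": [-140,-30,120],"roll": 0},
])

```text
time: 7.45
ee_pos: [0.4881, -0.1337, 0.1461]
orientation: [-2.176, -2.265, 0.005]
wrist_force: [0.8, -1.1, 0.2]
width: 0.0036
grasp_force: 0.0
```

```bash
cat > look.py <<'E'
import sys
from h import *
o=bot.observe(); print(o["time"],o["ee_pos"].round(4),o["wrist_force"].round(2))
p,d=grab("scene"); P=cloud("scene",d)
O=np.array([.5562,-.0937,0]); a=np.radians(2.5); M=np.array([[np.cos(a),np.sin(a),0],[-np.sin(a),np.cos(a),0],[0,0,1]])
C=(P-O)@M.T*1000
k=(d>0)&(C[...,0]>30)&(C[...,0]<125)&(abs(C[...,1])<90)&(C[...,2]>25)&(C[...,2]<75)
hsv=cv2.cvtColor(p,cv2.COLOR_BGR2HSV); v=hsv[...,2]
f=k&(v>85)&(C[...,1]>-60)&(C[...,1]<45)
n,l,st,_=cv2.connectedComponentsWithStats(f.astype(np.uint8)); i=1+st[1:,4].argmax(); q=C[l==i]
c,wh,ang=cv2.minAreaRect(q[:,:2].astype(np.float32)); print("filter clamp",np.round(c,1),np.round(wh,1),round(ang,1),"ztop",np.percentile(q[:,2],97).round(1),"y range",np.percentile(q[:,1],[1,99]).round(1))
j=C[k&(v<60)&(C[...,1]>0)]; print("jaw y range",np.percentile(j[:,1],[1,99]).round(1))
if len(sys.argv)>1: cv2.imwrite(sys.argv[1],cv2.resize(p[110:250,90:276],(800,600)))
E
python3 look.py pics/scene2.png
```

```text
7.45 [ 0.4881 -0.1337  0.1461] [ 0.84 -1.15  0.25]
filter clamp [ 75.  -11.1] [59.3 89.9] 0.2 ztop 57.6 y range [-54.6  32.5]
jaw y range [52.1 87.1]
```

View pics/scene2.png

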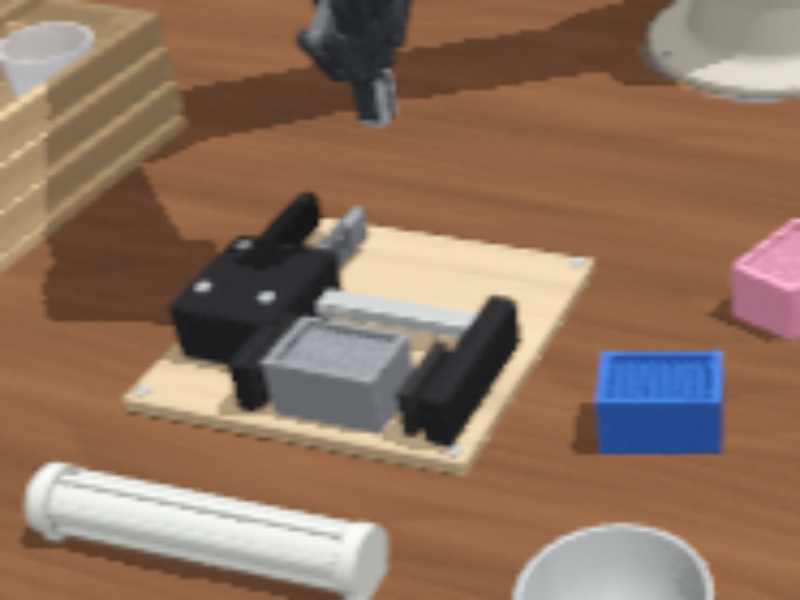

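Scene view: the filter (340,370) lies flat between the fixed jaw (265,350) and the sliding jaw (460,370), clamp (75,-11). The closed fingers are above the board behind the trigger. Go down beside the trigger.

>>> move_arm([
  {"grip": 1,"offset": [4,-14,-50],"roll": 0},
  {"grip": 1,"offset": [4,-14,-100],"roll": 0},
  {"grip": 1,"offset": [4,-14,-118],"roll": 0},
  {"grip": 1,"offset": [4,-14,-118],"roll": 0},
])

```text
time: 8.0
ee_pos: [0.4962, -0.1442, 0.0266]
orientation: [-2.169, -2.27, 0.001]
wrist_force: [-0.5, -0.0, 1.1]
width: -0.0
grasp_force: 0.0
```

>>> move_arm([
  {"grip": 1,"offset": [0,-10,0],"roll": 0},
  {"grip": 1,"offset": [0,-20,0],"roll": 0},
  {"grip": 1,"offset": [0,-30,0],"roll": 0},
  {"grip": 1,"offset": [0,-30,0],"roll": 0},
])

```text
time: 8.5
ee_pos: [0.4969, -0.1746, 0.029]
orientation: [2.171, 2.269, 0.006]
wrist_force: [1.4, 8.4, 1.9]
width: -0.0003
grasp_force: 3.9
```

>>> move_arm([
  {"grip": 1,"offset": [-4,-6,0],"roll": 0},
  {"grip": 1,"offset": [-4,-11,0],"roll": 0},
  {"grip": 1,"offset": [-4,-11,0],"roll": 0},
])

```text
time: 8.88
ee_pos: [0.4951, -0.1839, 0.0294]
orientation: [2.167, 2.27, 0.012]
wrist_force: [5.5, 12.3, 3.5]
width: -0.0002
grasp_force: 5.6
```

```bash
python3 look.py
```

```text
8.875 [ 0.4951 -0.1839  0.0294] [ 5.49 12.28  3.51]
filter clamp [ 75.4 -11.2] [90.8 60.3] 88.9 ztop 58.0 y range [-54.5  32.6]
jaw y range [47.1 82.4]
```

>>> move_arm([
  {"grip": 1,"offset": [0,16,0],"roll": 0},
  {"grip": 1,"offset": [0,32,0],"roll": 0},
  {"grip": 1,"offset": [0,32,0],"roll": 0},
  {"grip": 1,"offset": [0,16,0],"roll": 0},
  {"grip": 1,"offset": [0,5,0],"roll": 0},
  {"grip": 1,"offset": [0,-1,0],"roll": 0},
  {"grip": 1,"offset": [0,-1,0],"roll": 0},
])

```text
time: 9.8
ee_pos: [0.4935, -0.1864, 0.0282]
orientation: [2.17, 2.27, 0.008]
wrist_force: [4.7, 12.5, 1.2]
width: -0.0001
grasp_force: 5.3
```

```bash
python3 look.py
```

```text
9.8 [ 0.4935 -0.1864  0.0282] [ 4.71 12.49  1.24]
filter clamp [ 76.  -11.4] [57.8 89.4] 0.3 ztop 57.8 y range [-55.   32.2]
jaw y range [41.4 77.4]
```

>>> move_arm([
  {"grip": 1,"offset": [0,16,0],"roll": 0},
  {"grip": 1,"offset": [0,32,0],"roll": 0},
  {"grip": 1,"offset": [0,32,0],"roll": 0},
  {"grip": 1,"offset": [0,16,0],"roll": 0},
  {"grip": 1,"offset": [0,5,0],"roll": 0},
  {"grip": 1,"offset": [0,0,0],"roll": 0},
  {"grip": 1,"offset": [0,0,0],"roll": 0},
])

```text
time: 10.72
ee_pos: [0.4936, -0.1862, 0.0281]
orientation: [2.17, 2.27, 0.008]
wrist_force: [4.0, 11.9, -0.7]
width: 0.0004
grasp_force: 5.3
```

```bash
python3 look.py pics/scene3.png
```

```text
10.725 [ 0.4936 -0.1862  0.0281] [ 4.02 11.91 -0.67]
filter clamp [ 75.3 -11.6] [89.2 59.4] 89.1 ztop 57.8 y range [-54.6  31.9]
jaw y range [36.6 73.4]
```

View pics/scene3.png

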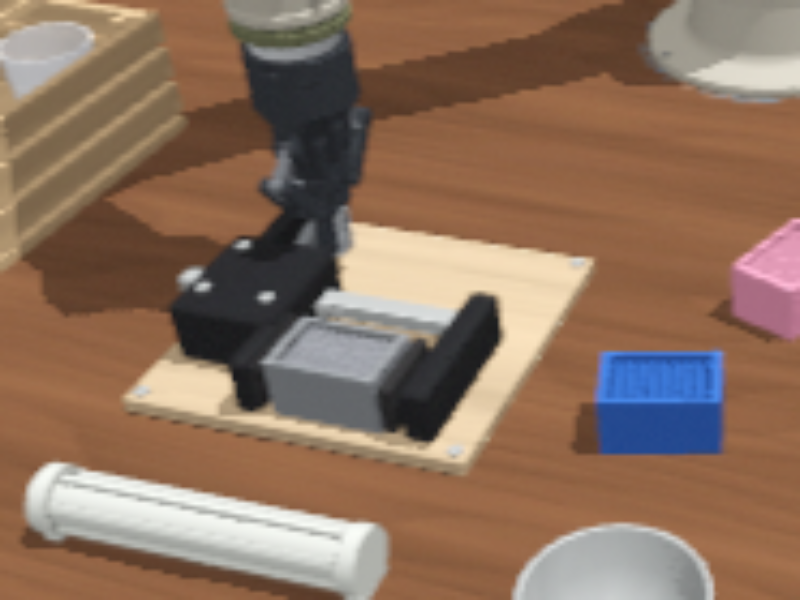

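Scene view: the pad (405,385) is nearly at the filter's end and the trigger is squeezed. From here I press in smaller parts and watch the force.

>>> move_arm([
  {"grip": 1,"offset": [0,16,0],"roll": 0},
  {"grip": 1,"offset": [0,32,0],"roll": 0},
  {"grip": 1,"offset": [0,32,0],"roll": 0},
  {"grip": 1,"offset": [0,18,0],"roll": 0},
  {"grip": 1,"offset": [0,8,0],"roll": 0},
  {"grip": 1,"offset": [0,8,0],"roll": 0},
])

```text
time: 11.52
ee_pos: [0.4926, -0.1793, 0.0281]
orientation: [2.172, 2.269, 0.005]
wrist_force: [2.9, 9.1, 1.1]
width: -0.0
grasp_force: 3.9
```

>>> move_arm([
  {"grip": 1,"offset": [0,-4,0],"roll": 0},
  {"grip": 1,"offset": [0,-4,0],"roll": 0},
])

```text
time: 11.78
ee_pos: [0.4929, -0.182, 0.0281]
orientation: [2.171, 2.271, 0.007]
wrist_force: [2.5, 12.5, 1.6]
width: -0.0003
grasp_force: 5.6
```

>>> move_arm([
  {"grip": 1,"offset": [0,-4,0],"roll": 0},
  {"grip": 1,"offset": [0,-4,0],"roll": 0},
])

```text
time: 12.02
ee_pos: [0.4934, -0.1854, 0.0282]
orientation: [2.17, 2.272, 0.008]
wrist_force: [3.3, 13.3, -0.1]
width: 0.0002
grasp_force: 6.2
```

```bash
python3 look.py
```

```text
12.025 [ 0.4934 -0.1854  0.0282] [ 3.27 13.28 -0.12]
filter clamp [ 75.2 -11.6] [59.  89.6] 1.3 ztop 57.9 y range [-54.9  31.1]
jaw y range [34.4 69.2]
```

>>> move_arm([
  {"grip": 1,"offset": [0,16,0],"roll": 0},
  {"grip": 1,"offset": [0,32,0],"roll": 0},
  {"grip": 1,"offset": [0,32,0],"roll": 0},
  {"grip": 1,"offset": [0,18,0],"roll": 0},
  {"grip": 1,"offset": [0,10,0],"roll": 0},
  {"grip": 1,"offset": [0,8,0],"roll": 0},
  {"grip": 1,"offset": [0,8,0],"roll": 0},
])

```text
time: 12.95
ee_pos: [0.4924, -0.178, 0.0281]
orientation: [-2.171, -2.27, -0.006]
wrist_force: [1.4, 12.3, 1.7]
width: -0.0002
grasp_force: 5.8
```

>>> move_arm([
  {"grip": 1,"offset": [0,-2,0],"roll": 0},
  {"grip": 1,"offset": [0,-3,0],"roll": 0},
  {"grip": 1,"offset": [0,-3,0],"roll": 0},
])

```text
time: 13.32
ee_pos: [0.4927, -0.1803, 0.0281]
orientation: [-2.17, -2.271, -0.007]
wrist_force: [1.7, 14.1, 1.2]
width: -0.0
grasp_force: 6.7
```

```bash
python3 look.py
```

```text
13.325 [ 0.4927 -0.1803  0.0281] [ 1.71 14.07  1.23]
filter clamp [ 75.5 -13.1] [61.1 86.7] 2.2 ztop 57.9 y range [-55.6  29.3]
jaw y range [31.9 67.3]
```

>>> move_arm([
  {"grip": 1,"offset": [0,-2,0],"roll": 0},
  {"grip": 1,"offset": [0,-2,0],"roll": 0},
  {"grip": 1,"offset": [0,-2,0],"roll": 0},
])

```text
time: 13.75
ee_pos: [0.4929, -0.1822, 0.0281]
orientation: [-2.17, -2.272, -0.007]
wrist_force: [2.8, 14.1, 1.0]
width: -0.0001
grasp_force: 6.7
```

>>> move_arm([
  {"grip": 1,"offset": [0,-2,0],"roll": 0},
  {"grip": 1,"offset": [0,-2,0],"roll": 0},
  {"grip": 1,"offset": [0,-2,0],"roll": 0},
])

```text
time: 14.12
ee_pos: [0.4932, -0.1841, 0.0281]
orientation: [-2.169, -2.272, -0.008]
wrist_force: [3.4, 14.2, 0.9]
width: -0.0002
grasp_force: 6.7
```

```bash
python3 look.py
```

```text
14.125 [ 0.4932 -0.1841  0.0281] [ 3.36 14.24  0.95]
filter clamp [ 76.  -15.1] [58.3 87.7] 0.6 ztop 57.9 y range [-56.7  27.8]
jaw y range [30.6 65.9]
```

>>> move_arm([
  {"grip": 1,"offset": [0,-1.5,0],"roll": 0},
  {"grip": 1,"offset": [0,-1.5,0],"roll": 0},
  {"grip": 1,"offset": [0,-1.5,0],"roll": 0},
])

```text
time: 14.55
ee_pos: [0.4934, -0.1854, 0.0281]
orientation: [-2.169, -2.272, -0.008]
wrist_force: [3.2, 14.0, 0.3]
width: -0.0002
grasp_force: 6.8
```

>>> move_arm([
  {"grip": 1,"offset": [0,16,0],"roll": 0},
  {"grip": 1,"offset": [0,32,0],"roll": 0},
  {"grip": 1,"offset": [0,32,0],"roll": 0},
  {"grip": 1,"offset": [0,22,0],"roll": 0},
  {"grip": 1,"offset": [0,18,0],"roll": 0},
  {"grip": 1,"offset": [0,14,0],"roll": 0},
  {"grip": 1,"offset": [0,13,0],"roll": 0},
  {"grip": 1,"offset": [0,13,0],"roll": 0},
])

```text
time: 15.55
ee_pos: [0.492, -0.1734, 0.0281]
orientation: [-2.17, -2.27, -0.004]
wrist_force: [1.0, 8.2, 1.9]
width: 0.0002
grasp_force: 4.5
```

>>> move_arm([
  {"grip": 1,"offset": [0,-2,0],"roll": 0},
  {"grip": 1,"offset": [0,-2,0],"roll": 0},
])

```text
time: 15.8
ee_pos: [0.492, -0.1746, 0.0281]
orientation: [-2.169, -2.271, -0.005]
wrist_force: [0.5, 10.9, 2.8]
width: -0.0003
grasp_force: 5.8
```

>>> move_arm([
  {"grip": 1,"offset": [0,-1.5,0],"roll": 0},
  {"grip": 1,"offset": [0,-1.5,0],"roll": 0},
  {"grip": 1,"offset": [0,-1.5,0],"roll": 0},
])

```text
time: 16.18
ee_pos: [0.4922, -0.1758, 0.0281]
orientation: [-2.169, -2.271, -0.005]
wrist_force: [0.2, 12.1, 1.6]
width: -0.0001
grasp_force: 6.2
```

>>> move_arm([
  {"grip": 1,"offset": [0,-1.5,0],"roll": 0},
  {"grip": 1,"offset": [0,-1.5,0],"roll": 0},
  {"grip": 1,"offset": [0,-1.5,0],"roll": 0},
])

```text
time: 16.55
ee_pos: [0.4923, -0.1772, 0.0281]
orientation: [-2.169, -2.271, -0.006]
wrist_force: [1.9, 12.1, 1.8]
width: -0.0003
grasp_force: 6.3
```

```bash
python3 look.py
```

```text
16.55 [ 0.4923 -0.1772  0.0281] [ 1.91 12.11  1.81]
filter clamp [ 76.  -12.3] [59.7 94.9] 1.5 ztop 57.7 y range [-57.1  26. ]
jaw y range [28.8 64.1]
```

>>> move_arm([
  {"grip": 1,"offset": [0,-1.5,0],"roll": 0},
  {"grip": 1,"offset": [0,-1.5,0],"roll": 0},
  {"grip": 1,"offset": [0,-1.5,0],"roll": 0},
])

```text
time: 16.98
ee_pos: [0.4924, -0.1785, 0.0281]
orientation: [-2.168, -2.272, -0.006]
wrist_force: [0.3, 13.2, 2.9]
width: -0.0001
grasp_force: 6.5
```

>>> move_arm([
  {"grip": 1,"offset": [0,-1.5,0],"roll": 0},
  {"grip": 1,"offset": [0,-1.5,0],"roll": 0},
  {"grip": 1,"offset": [0,-1.5,0],"roll": 0},
])

```text
time: 17.35
ee_pos: [0.4925, -0.1797, 0.0281]
orientation: [-2.168, -2.272, -0.007]
wrist_force: [1.7, 14.4, 1.8]
width: 0.0002
grasp_force: 6.9
```

```bash
python3 look.py pics/scene4.png
```

```text
17.35 [ 0.4925 -0.1797  0.0281] [ 1.69 14.35  1.75]
filter clamp [ 76.4 -11.9] [57.9 94.9] 0.7 ztop 58.0 y range [-57.6  26.2]
jaw y range [29.2 63.2]
```

View pics/scene4.png

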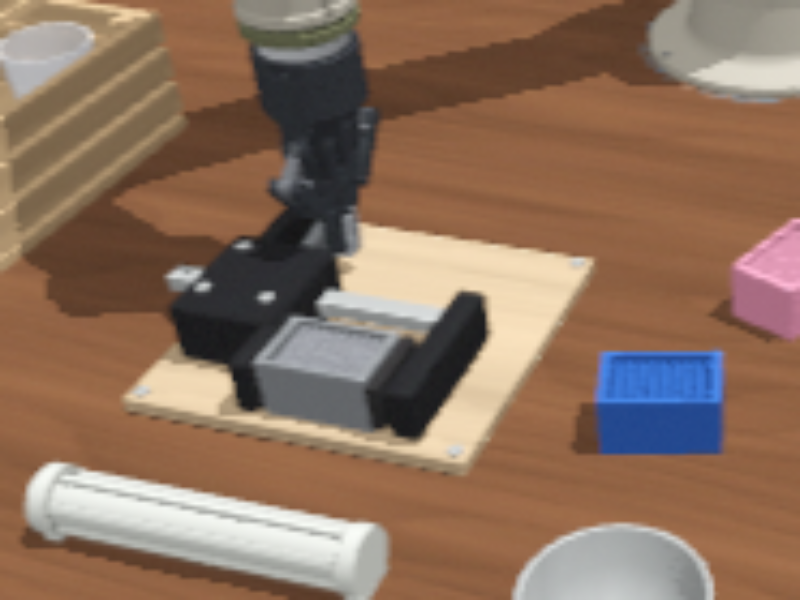

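Scene view: the filter (330,370) now touches both jaws, and the force rises about 1.15 N per step, so clamping has started (about 6 N). Target is about 17.5 N at the trigger.

>>> move_arm([
  {"grip": 1,"offset": [0,-1.5,0],"roll": 0},
  {"grip": 1,"offset": [0,-1.5,0],"roll": 0},
  {"grip": 1,"offset": [0,-1.5,0],"roll": 0},
])

```text
time: 17.77
ee_pos: [0.4926, -0.181, 0.0281]
orientation: [-2.168, -2.272, -0.007]
wrist_force: [1.6, 15.7, 1.6]
width: 0.0001
grasp_force: 7.3
```

>>> move_arm([
  {"grip": 1,"offset": [0,-1.5,0],"roll": 0},
  {"grip": 1,"offset": [0,-1.5,0],"roll": 0},
  {"grip": 1,"offset": [0,-1.5,0],"roll": 0},
])

```text
time: 18.15
ee_pos: [0.4928, -0.1821, 0.0281]
orientation: [-2.167, -2.273, -0.008]
wrist_force: [1.8, 16.5, 1.5]
width: -0.0001
grasp_force: 7.7
```

>>> move_arm([
  {"grip": 1,"offset": [0,-1.3,0],"roll": 0},
  {"grip": 1,"offset": [0,-1.3,0],"roll": 0},
  {"grip": 1,"offset": [0,-1.3,0],"roll": 0},
])

```text
time: 18.52
ee_pos: [0.4929, -0.1831, 0.0281]
orientation: [-2.167, -2.273, -0.009]
wrist_force: [2.1, 16.4, 2.6]
width: -0.0
grasp_force: 8.2
```

>>> move_arm([
  {"grip": 1,"offset": [0,15,0],"roll": 0},
  {"grip": 1,"offset": [0,40,0],"roll": 0},
  {"grip": 1,"offset": [0,40,0],"roll": 0},
  {"grip": 1,"offset": [0,40,60],"roll": 0},
  {"grip": 1,"offset": [0,40,120],"roll": 0},
  {"grip": 1,"offset": [0,40,120],"roll": 0},
  {"grip": 1,"offset": [0,40,120],"roll": 0},
])

```text
time: 19.4
ee_pos: [0.491, -0.1487, 0.148]
orientation: [2.174, 2.267, -0.001]
wrist_force: [0.4, -0.0, 0.2]
width: 0.0
grasp_force: 0.0
```

```bash
python3 look.py pics/scene5.png
```

```text
19.4 [ 0.491  -0.1487  0.148 ] [ 0.38 -0.01  0.25]
filter clamp [ 76.6 -11.8] [57.3 95.9] 0.7 ztop 57.6 y range [-56.9  25.9]
jaw y range [28.  61.9]
```

View pics/scene5.png

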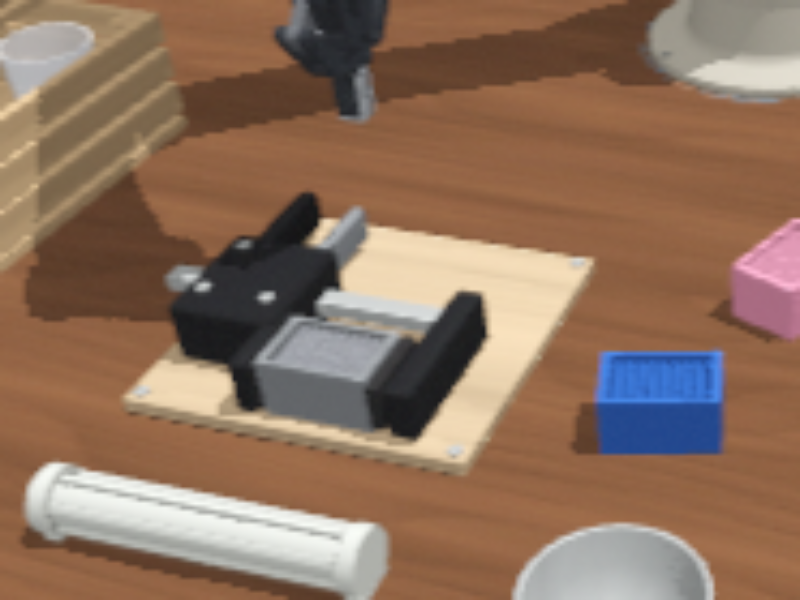

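Scene view: trigger released (345,230), filter held between both jaws, grip estimated at about 12 N. I'll check it with one more gentle press, reading the force where the pawl catches.

>>> move_arm([
  {"grip": 1,"offset": [0,0,-60],"roll": 0},
  {"grip": 1,"offset": [0,0,-115],"roll": 0},
  {"grip": 1,"offset": [0,0,-120],"roll": 0},
  {"grip": 1,"offset": [0,-15,-120],"roll": 0},
  {"grip": 1,"offset": [0,-22,-120],"roll": 0},
  {"grip": 1,"offset": [0,-25,-120],"roll": 0},
  {"grip": 1,"offset": [0,-25,-120],"roll": 0},
])

```text
time: 20.32
ee_pos: [0.492, -0.1708, 0.0294]
orientation: [-2.172, -2.27, -0.006]
wrist_force: [-0.3, 9.5, -7.3]
width: -0.0001
grasp_force: 5.0
```

>>> move_arm([
  {"grip": 1,"offset": [0,-1.3,0],"roll": 0},
  {"grip": 1,"offset": [0,-1.3,0],"roll": 0},
])

```text
time: 20.58
ee_pos: [0.492, -0.1714, 0.0293]
orientation: [-2.17, -2.271, -0.006]
wrist_force: [0.2, 11.7, -6.9]
width: 0.0001
grasp_force: 6.1
```

>>> move_arm([
  {"grip": 1,"offset": [0,-1.3,0],"roll": 0},
  {"grip": 1,"offset": [0,-1.3,0],"roll": 0},
])

```text
time: 20.82
ee_pos: [0.492, -0.172, 0.0293]
orientation: [-2.169, -2.271, -0.007]
wrist_force: [-0.9, 14.8, -4.9]
width: -0.0002
grasp_force: 7.2
```

>>> move_arm([
  {"grip": 1,"offset": [0,-0.8,0],"roll": 0},
  {"grip": 1,"offset": [0,-0.8,0],"roll": 0},
  {"grip": 1,"offset": [0,-0.8,0],"roll": 0},
])

```text
time: 21.2
ee_pos: [0.4921, -0.1724, 0.0293]
orientation: [-2.169, -2.272, -0.008]
wrist_force: [-0.9, 16.2, -6.3]
width: -0.0001
grasp_force: 7.9
```

>>> move_arm([
  {"grip": 1,"offset": [0,-0.8,0],"roll": 0},
  {"grip": 1,"offset": [0,-0.8,0],"roll": 0},
  {"grip": 1,"offset": [0,-0.8,0],"roll": 0},
])

```text
time: 21.58
ee_pos: [0.4921, -0.1729, 0.0293]
orientation: [-2.168, -2.272, -0.008]
wrist_force: [0.2, 16.5, -6.2]
width: -0.0002
grasp_force: 8.4
```

The force levels off at about 16.5–17 N, which means a grip of about 12–13 N. Release, retreat and hand in.

>>> move_arm([
  {"grip": 1,"offset": [0,15,0],"roll": 0},
  {"grip": 1,"offset": [0,35,0],"roll": 0},
  {"grip": 1,"offset": [0,35,0],"roll": 0},
  {"grip": 1,"offset": [0,35,60],"roll": 0},
  {"grip": 1,"offset": [0,35,120],"roll": 0},
  {"grip": 1,"offset": [0,35,120],"roll": 0},
  {"grip": 1,"offset": [0,35,120],"roll": 0},
])

```text
time: 22.45
ee_pos: [0.4913, -0.1429, 0.1486]
orientation: [2.174, 2.266, -0.001]
wrist_force: [-0.1, 1.2, 0.6]
width: 0.0002
grasp_force: 0.0
```

```bash
python3 look.py; python3 -c "
from workcell import bot
print(bot.hand_in())"
```

```text
22.45 [ 0.4913 -0.1429  0.1486] [-0.1   1.21  0.64]
filter clamp [ 75.7 -13.1] [93.  60.6] 88.5 ztop 57.9 y range [-57.2  26.1]
jaw y range [28.8 62.3]
the job is handed in; nothing more can be done
None
```

I handed the job in at about 22.5 s with the filter flat between the jaws, gripped at an estimated 12–13 N (inferred from trigger force, not measured directly), the trigger released and the arm clear; the hand-in returned no verdict.

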